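Line up the busbar blanks against the stop with a straightedge

TASK

Pick up the straightedge by its blue handle and, with its long edge, push the four copper blanks together up against the steel stop bar so that all their ends sit square and flush on it in one straight line, pressing the whole row home gently for about half a second with a push of roughly 13 newtons; the stop is only lightly set and must never be pressed harder than 18 newtons. Move the blanks with the straightedge only, never with the gripper, then lay the straightedge back flat along the middle of its rubber pad and let go, leaving everything else on the table alone.

Things in the scene. Friction and masses are not known exactly. Their poses are not given: they have to be found in the camera images.
- stop: Stop: two fixed orange blocks 50 x 50 x 30 mm (x 50 to 100 mm, y +-110 mm; knobs to 42 mm) and on pins before them a dark steel bar 320 (y) x 20 (x) x 25 mm high. Origin on the table, x away from the robot. The bar's face looks to -x, square to x, at x = -10 to +5 mm: its setting differs and is not measured. Over 18 N in all upsets the setting; from 22 N the bar slips back.
- pad: Black rubber pad fixed on the table, 340 (its x) x 90 (its y) x 3 mm thick, on which the straightedge lies. Origin: centre of its underside.
- straightedge_grip (a point): Point in the middle of the straightedge's handle, 35 mm above the straightedge's underside. The straightedge: flat aluminium blade 280 mm long (its x) x 30 mm wide (its y) x 8 mm thick, with a blue handle block on its middle, 70 mm (x) x 22 mm (y), from 8 to 53 mm above the underside, to be gripped across its 22 mm. Either long edge of the blade is straight and can push. 0.26 kg, symmetric.
- straightedge: The same straightedge; origin at the centre of its underside.
- blank_a: Loose copper busbar blank, 60 mm (its x) x 36 mm (its y) x 8 mm thick, one hole in the middle (dark discs). Origin: centre of its underside; its +x end is the one that faces the stop. 0.1 to 0.2 kg; to slide all four together takes about 3 to 7 N.
- blank_b: Loose copper busbar blank, 60 mm (its x) x 40 mm (its y) x 8 mm thick, two holes (dark discs). Origin: centre of its underside; its +x end is the one that faces the stop. 0.1 to 0.2 kg; to slide all four together takes about 3 to 7 N.
- blank_c: Loose copper busbar blank, 60 mm (its x) x 44 mm (its y) x 8 mm thick, one hole near an end (dark discs). Origin: centre of its underside; its +x end is the one that faces the stop. 0.1 to 0.2 kg; to slide all four together takes about 3 to 7 N.
- blank_d: Loose copper busbar blank, 60 mm (its x) x 40 mm (its y) x 8 mm thick, three holes (dark discs). Origin: centre of its underside; its +x end is the one that faces the stop. 0.1 to 0.2 kg; to slide all four together takes about 3 to 7 N.
- insulator_1: Red ribbed insulator, 36 mm across, 40 mm high; a bystander. Origin: centre of its underside.
- insulator_2: Red ribbed insulator, 36 mm across, 40 mm high; a bystander. Origin: centre of its underside.
- bent_bar: Bent copper bar: foot 80 x 30 mm, its +x end bent up to 50 mm; a bystander. Origin: centre of its underside.
- bracket: Aluminium U bracket 90 x 70 mm, 43 mm high; a bystander. Origin: centre of its underside.
- bolt_box: Yellow box of bolts 120 x 90 mm, 45 mm high; a bystander. Origin: centre of its underside.
- screwdriver: Screwdriver lying along its x, about 200 mm long, under 35 mm high; a bystander.
- tape_measure: Yellow tape measure 70 x 35 mm, 60 mm high; a bystander. Origin: centre of its underside.
Mind the look-alikes: they are no part of the job. What is shaped like the blank_c but green or purple is not meant.

How it is judged:
By the outcome, as a careful person would: the job done as asked, in the order asked, and still so for the second after the job is handed in, with the robot touching nothing.
It also fails if it takes over 72 s, if anything falls off the work surface, if the arm or the gripper's body presses on something with over 40 N, if the wrist force passes 120 N, or if a joint passes its speed limit or range.

ROBOT

A 6-joint arm with a two-finger parallel gripper is mounted at the origin on the work surface. World frame = base frame: x ahead of the robot, y to its left, z up, the work surface at z = 0. Lengths are in m, angles in rad, forces in N, time in s.
With the tool pointing down it reaches from about 0.275 to 0.75 m from the base axis. Payload 10.2 kg.
Tool frame: the origin (TCP) lies between the finger pads; the fingertips stand 14 mm ahead of it and the grasp point (between the pads) lies 5 mm behind it (manip.tip_extent is the distance from the TCP to the fingertips, in m); z points along the fingers, y is the line along which they close (so a half turn about z gives the same grasp; the last joint's range is limited). The gripper opens to 88 mm and grips with 3 to 60 N. Pads are 18 mm wide; open, the fingers measure 123 mm over their backs; the gripper's body (75 mm by 187 mm) begins 45 mm behind the grasp point.
Start: joints at [0.912, 0.313, 1.498, -0, 1.331, -0.223], TCP at [0.222, 0.476, 0.253] pointing down, gripper open.
Joint ranges: [-2.94, 2.94], [-0.97, 2.17], [0.19, 2.56], [-1.23, 4.37], [0.02, 3.11], [-2.88, 2.88]. Speed limits (rad/s): [2.39, 2.39, 3.01, 3.14, 3.14, 3.14].

INTERFACE

Orientations are given as a unit quaternion [w, x, y, z].
In Python, from station import manip, viewer, workorder, finder gives the robot as it stands. The module is installed in compiled form; this text tells all that it offers.
- The arm moves only by the tool arm_command, never from a script. Its argument "deltas" is text: rows parted by semicolons, each of 5 numbers parted by spaces: the shift along the tool's x, y, z in m, then the turn about the tool's z in rad, then the opening, from 0 (shut) to 1 (fully open). A call has 1 to 20 rows; each row is the pose to reach, as a shift and turn from the pose commanded when the call began, along the tool's axes at that moment; what a row does not reach only later rows make up. A row lasts 1/12 s, in which the tool goes at most 41.7 mm and 7.16 degrees, less where a joint would pass 70% of its speed; a pose out of reach is approached as far as the arm can. A call with a gripper value outside its range is refused whole. The fingers move at their own pace and stop on an object; "grip_force" is the grip in N (left out, the last holds). Time passes only in rows, so rows that repeat a pose let the fingers close. It gives the time, the measured TCP pose, the force, the opening and the grip force at its end, in the units of the state.
- manip.sense(): the state, without advancing time (a new reading comes with each control period).
- viewer.grab_frame(name): name is "scene" or "top" or "wrist"; returns the picture (384x512x3 uint8, red, green, blue); there is no depth.
- viewer.camera_params(name): a dict with "fx", "fy", "cx", "cy" (pixels), "R" (3x3) and "t" (3): a world point X has camera coordinates R X + t. Camera axes: x right, y down, z forward; pixel columns grow to the right and rows downward; lengths in m; the calibration is good to about 2 mm. The wrist camera is an equidistant fisheye: a pixel r from the principal point sees the ray r / f radians off the axis. A picture is of the moment at which its call begins: read the wrist's pose just before it. camera_params takes no time and is no camera call; for the wrist camera it gives the pose at the moment of the call.
- workorder.hand_in(): hands the job in; it is judged then, once.
Trained networks look in the newest picture that a camera, given by its name, has taken for a name from the list of things; names that differ only in an ending like _2 or _b are one class to them, and where a whole thing is asked for, a point or a joint stands for the part that bears it (a point fixed in the world has none). Each returns a list of dicts, best first, with "score" (0 to 1); they miss things now and then, are a little off and sometimes report something else, mostly with a low value. They report only what shows in the picture. A call takes as long as a camera call. They do not tell look-alikes from the thing itself.
- finder.trace(camera, target): "mask" (384x512 bool, what is visible of it) and "centre" ([column, row] in pixels, amid what is visible of it).
The state is a dict: "clock": time; "joint_pos": joint angles; "qvel": joint speeds; "joint_efforts": joint torques, N m; "ee_pos": TCP position; "tcp_rot": TCP orientation; "wrist_force": force on the tool from outside, world axes, zero at the start; "ft_torque": the same for the moment, N m; "opening": opening from 0.0 (shut) to 1.0 (fully open); "grasp_force": force on a finger pad.
Only numpy, scipy, OpenCV 4.12 (cv2) and the standard library are available. Lean on these libraries where they do the work, as an engineer would, in place of code of your own. Each camera call takes 0.05 s, during which the arm holds its last target. There are 200 camera calls.

## Working session

There is one attempt and no reset: what is moved stays moved. The work goes in short steps, Python scripts to look and compute and a tool call to move; the robot and the scene stay as the last step left them, time stands still between calls to the robot, and variables do not carry over. Pictures are saved under pics/ and viewed, at most 10 in all, crops included, and the job is handed in when it is done.

Besides the shell and the picture viewer there is one more tool, called after "Request:" in YAML: its name, and indented under it one key for each argument. arm_command: Moves the arm, as the interface text tells. Its arguments: {"type":"object","properties":{"deltas":{"type":"string"},"grip_force":{"type":"number"}},"required":["deltas"]}

```bash
mkdir -p pics; python3 - <<'E'
from station import manip, viewer
import cv2,numpy as np
print(manip.sense())
for n in ("scene","top"):
    im=viewer.grab_frame(n); cv2.imwrite(f"pics/{n}0.png",cv2.resize(im[:,:,::-1],None,fx=1.5,fy=1.5,interpolation=cv2.INTER_CUBIC))
    print(n,{k:np.round(v,4).tolist() for k,v in viewer.camera_params(n).items()})
E
```

```text
{'clock': 0.0, 'joint_pos': array([ 9.11567703e-01,  3.13438392e-01,  1.49844033e+00,  6.53528768e-06,
        1.33098393e+00, -2.23430693e-01]), 'qvel': array([ 0.00133571,  0.00024021,  0.00090223,  0.00107826, -0.00034214,
        0.0003348 ]), 'joint_efforts': array([-2.17851639e-04, -4.02214372e+01, -2.52272719e+01,  6.94559840e-02,
        3.52414709e-02, -1.23309255e-04]), 'ee_pos': array([0.22150154, 0.47573424, 0.25216577]), 'tcp_rot': array([-2.74105688e-04,  2.16179465e-01,  9.76353438e-01, -5.72803474e-04]), 'wrist_force': array([ 0.25692169,  0.82919112, -0.40431801]), 'ft_torque': array([ 0.02675799,  0.00735371, -0.0031438 ]), 'grasp_force': 0.0, 'opening': 0.9981812727186926}
scene {'fx': 346.9304, 'fy': 346.9304, 'cx': 254.7241, 'cy': 192.3126, 'R': [[-0.5074, 0.8615, -0.0167], [0.5407, 0.3032, -0.7847], [-0.6709, -0.4072, -0.6197]], 't': [0.2691, -0.2362, 1.4016]}
top {'fx': 408.9745, 'fy': 408.9745, 'cx': 254.5579, 'cy': 190.6377, 'R': [[-0.0192, -0.9998, -0.0048], [-0.9763, 0.0198, -0.2154], [0.2155, 0.0005, -0.9765]], 't': [-0.0195, 0.547, 1.2161]}
```

View pics/top0.png

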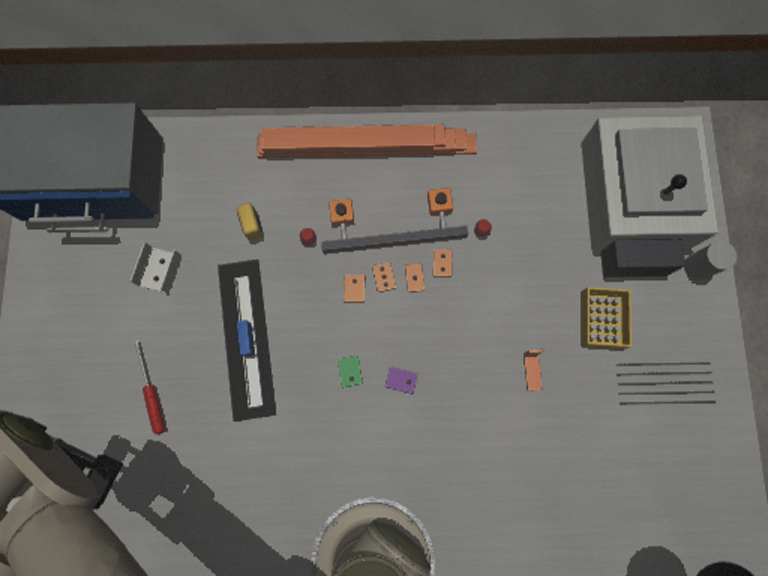

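View pics/scene0.png

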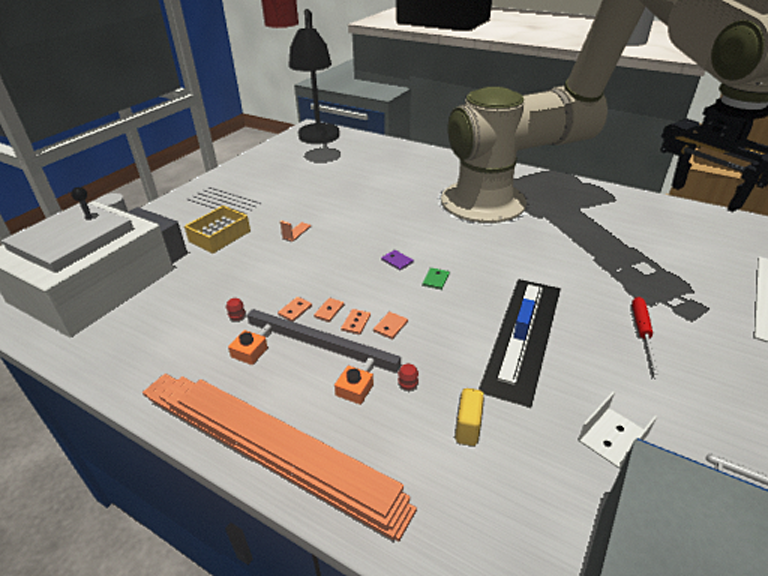

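The top picture (1.5x pixels) shows the straightedge's blue handle at (246,338) on the black pad. The stop bar runs from (325,246) to (467,232). The copper blanks are c (354,288), d (384,277), a (415,278) and b (443,262). The look-alikes to leave alone are green (350,371), purple (402,380), the bent bar (533,370) and the copper stack (365,141). The blue handle is the only one, because the cabinet's blue strip at (60,205) is clearly something else.

```bash
cat > h.py <<'E'
from station import manip, viewer, finder
import cv2,numpy as np
from scipy.spatial.transform import Rotation as Ro
def rays(p,px,fish):
    px=np.atleast_2d(np.asarray(px,float)); u=(px[:,0]-p['cx'])/p['fx']; v=(px[:,1]-p['cy'])/p['fy']
    if fish:
        r=np.hypot(u,v)+1e-12; d=np.c_[np.sin(r)*u/r,np.sin(r)*v/r,np.cos(r)]
    else: d=np.c_[u,v,np.ones_like(u)]
    return d@np.asarray(p['R'])
def world(p,px,z,fish=False):
    d=rays(p,px,fish); C=-np.asarray(p['R']).T@np.asarray(p['t'])
    return C+d*((z-C[2])/d[:,2])[:,None]
def proj(p,X,fish=True):
    c=np.atleast_2d(X)@np.asarray(p['R']).T+np.asarray(p['t'])
    if fish:
        r=np.hypot(c[:,0],c[:,1]); a=np.arctan2(r,c[:,2]); c2=c[:,:2]/(r[:,None]+1e-12)*a[:,None]
    else: c2=c[:,:2]/c[:,2:]
    return c2*[p['fx'],p['fy']]+[p['cx'],p['cy']]
def pose(): 
    s=manip.sense(); q=s['tcp_rot']; R=Ro.from_quat(np.r_[q[1:],q[0]]).as_matrix(); return s['ee_pos'],R
def blobs(im,p,mask,z,fish=False,amin=40):
    n,l,st,c=cv2.connectedComponentsWithStats(mask.astype(np.uint8))
    o=[]
    for i in range(1,n):
        if st[i,4]<amin: continue
        ys,xs=np.nonzero(l==i); w=world(p,np.c_[xs,ys],z,fish)[:,:2]
        r=cv2.minAreaRect((w*1000).astype(np.float32)); o.append((np.round(r[0],1).tolist(),np.round(r[1],1).tolist(),round(r[2],1),np.round(c[i],1).tolist(),int(st[i,4])))
    return o
def hsv(im): return [a.astype(int) for a in cv2.split(cv2.cvtColor(im,cv2.COLOR_RGB2HSV))]
E
python3 - <<'E'
from h import *
p=viewer.camera_params('top'); im=viewer.grab_frame('top'); h,s,v=hsv(im)
roi=np.zeros(h.shape,bool); roi[110:290,130:330]=1
for n,m,z in (('handle',(h>100)&(h<125)&(s>120)&roi,.053),('copper',(h<15)&(s>90)&(v>120)&roi,.008),('blade',(s<40)&(v>170)&roi,.011),('pad',(v<45)&roi,.003),('bar',(v<90)&(s<60)&roi,.025)):
    print(n); [print('  ',b) for b in blobs(im,p,m,z)]
pos,R=pose(); print(pos,R.round(3).tolist())
E
```

```text
handle
   ([446.9, 257.6], [68.9, 20.5], 8.6, [161.9, 224.9], 146)
copper
   ([754.6, -164.2], [48.8, 49.5], 5.5, [293.3, 132.9], 151)
   ([733.6, 58.8], [48.6, 49.2], 5.4, [226.9, 140.1], 156)
   ([609.4, -162.2], [36.2, 57.8], 87.9, [294.6, 174.6], 184)
   ([578.9, -33.2], [57.9, 37.2], 10.9, [255.5, 184.1], 173)
   ([576.1, -101.0], [58.5, 35.0], 4.6, [276.1, 184.5], 170)
   ([556.4, 31.4], [42.1, 56.5], 88.8, [235.6, 192.1], 207)
blade
   ([529.2, 265.7], [109.2, 22.2], 8.0, [162.9, 199.3], 202)
   ([359.1, 242.3], [99.2, 25.2], 5.7, [168.9, 254.3], 231)
pad
bar
   ([698.4, 244.5], [86.3, 32.7], 1.3, [171.3, 152.5], 58)
   ([665.6, -58.9], [45.9, 316.2], 5.4, [263.1, 159.7], 791)
   ([449.0, 257.9], [333.8, 89.5], 7.7, [163.5, 226.6], 2167)
[0.22155405 0.47579484 0.25231677] [[-0.907, 0.422, -0.001], [0.422, 0.907, -0.001], [0.0, -0.001, -1.0]]
```

Request:
arm_command:
  deltas: "-0.05 -0.017 0.01 -0.1 1;-0.1 -0.034 0.02 -0.2 1;-0.15 -0.051 0.03 -0.3 1;-0.2 -0.068 0.04 -0.4 1;-0.25 -0.086 0.05 -0.5 1;-0.297 -0.103 0.052 -0.576 1;-0.297 -0.103 0.052 -0.576 1;-0.297 -0.103 0.052 -0.576 1;-0.297 -0.103 0.052 -0.576 1;-0.297 -0.103 0.052 -0.576 1;-0.297 -0.103 0.052 -0.576 1;-0.297 -0.103 0.052 -0.576 1"
  grip_force: 50

```text
clock: 1.15
ee_pos: [0.4467, 0.2581, 0.2009]
tcp_rot: [0.0, -0.071, 0.997, 0.0]
wrist_force: [-0.8, 0.4, 0.5]
opening: 1.001
grasp_force: 0.0
```

```bash
python3 - <<'E'
from h import *
p=viewer.camera_params('wrist'); pos,R=pose(); im=viewer.grab_frame('wrist'); h,s,v=hsv(im)
print(pos,R.round(3).tolist(),{k:np.round(x,3).tolist() for k,x in p.items()}, 'camC',(-np.array(p['R']).T@p['t']).round(3))
cv2.imwrite('pics/w1.png',cv2.resize(im[:,:,::-1],None,fx=1.5,fy=1.5))
for n,m,z in (('handle',(h>100)&(h<125)&(s>120),.056),('copper',(h<15)&(s>90)&(v>120),.008),('blade',(s<40)&(v>170),.011)):
    print(n); [print('  ',b) for b in blobs(im,p,m,z,True,100)]
E
```

```text
[0.44665658 0.25805565 0.20086565] [[-0.99, -0.141, 0.0], [-0.141, 0.99, 0.0], [-0.0, 0.0, -1.0]] {'fx': 297.319, 'fy': 297.319, 'cx': 259.356, 'cy': 193.143, 'R': [[-0.141, 0.99, 0.0], [0.955, 0.136, 0.262], [0.259, 0.037, -0.965]], 't': [-0.192, -0.484, 0.214]} camC [0.379 0.248 0.334]
handle
   ([443.1, 257.0], [73.2, 21.0], 7.6, [259.0, 180.4], 1593)
copper
   ([303.1, 453.8], [103.9, 27.2], 17.8, [434.9, 86.1], 1324)
   ([540.7, 31.6], [43.5, 31.9], 88.5, [81.8, 221.1], 509)
   ([563.8, -101.6], [37.2, 36.2], 3.9, [16.1, 219.0], 257)
   ([556.7, -37.8], [13.7, 40.9], 10.5, [47.1, 223.5], 131)
   ([685.5, 121.2], [16.6, 36.3], 9.5, [145.5, 322.3], 123)
blade
   ([403.0, 33.8], [388.4, 376.9], 4.2, [105.0, 124.9], 43247)
   ([347.9, 456.6], [377.6, 356.9], 13.6, [405.6, 119.8], 46169)
   ([341.5, 240.4], [37.5, 23.5], 8.1, [257.0, 79.0], 714)
   ([367.5, 196.8], [60.2, 20.7], 8.1, [214.6, 87.7], 545)
   ([506.5, 263.4], [119.9, 24.3], 7.9, [256.1, 242.0], 1137)
   ([504.1, 279.4], [119.9, 2.7], 8.0, [270.8, 224.6], 200)
   ([640.1, 278.2], [55.8, 281.1], 8.1, [253.5, 313.9], 5126)
   ([622.3, 454.6], [29.2, 32.6], 7.9, [376.1, 317.2], 164)
```

View pics/w1.png

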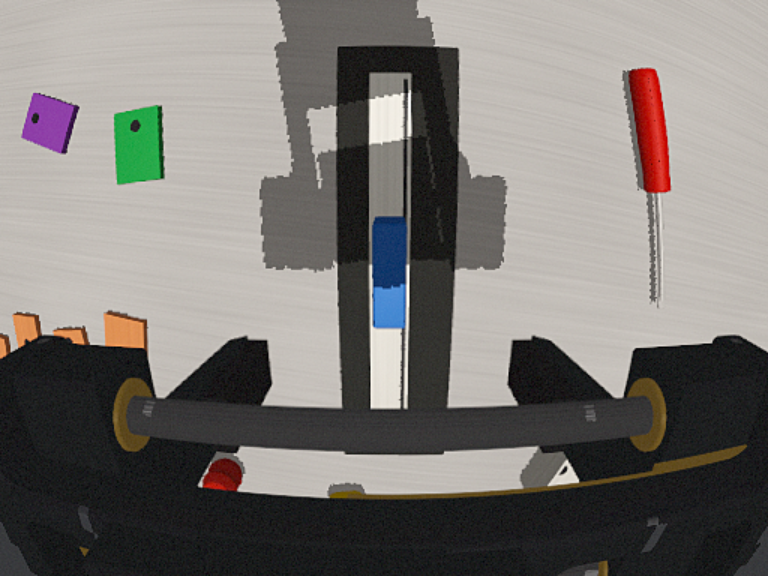

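Request:
arm_command:
  deltas: "0.001 -0.001 0.04 0 1;0.001 -0.001 0.08 0 1;0.001 -0.001 0.115 0 0.7;0.001 -0.001 0.145 0 0.5;0.001 -0.001 0.165 0 0.5;0.001 -0.001 0.165 0 0.5;0.001 -0.001 0.165 0 0.4;0.001 -0.001 0.165 0 0.1;0.001 -0.001 0.165 0 0.1;0.001 -0.001 0.165 0 0.1;0.001 -0.001 0.165 0 0.1;0.001 -0.001 0.165 0 0.1;0.001 -0.001 0.165 0 0.1"
  grip_force: 50

```text
clock: 2.28
ee_pos: [0.4468, 0.2563, 0.0363]
tcp_rot: [0.0, -0.07, 0.998, 0.0]
wrist_force: [-1.5, 0.8, 5.0]
opening: 0.248
grasp_force: 50.0
```

Request:
arm_command:
  deltas: "0 0 -0.035 0 0.1;0 0 -0.07 0 0.1;-0.002 -0.02 -0.11 0.12 0.1;-0.004 -0.04 -0.15 0.24 0.1;-0.006 -0.065 -0.184 0.36 0.1;-0.008 -0.09 -0.184 0.48 0.1;-0.01 -0.115 -0.184 0.6 0.1;-0.012 -0.14 -0.184 0.72 0.1;-0.014 -0.165 -0.184 0.84 0.1;-0.016 -0.19 -0.184 0.96 0.1;-0.018 -0.215 -0.184 1.08 0.1;-0.02 -0.24 -0.184 1.2 0.1;-0.022 -0.265 -0.184 1.32 0.1;-0.024 -0.29 -0.184 1.44 0.1;-0.026 -0.31 -0.184 1.56 0.1;-0.028 -0.323 -0.184 1.68 0.1;-0.028 -0.323 -0.184 1.8 0.1;-0.028 -0.323 -0.184 1.8 0.1;-0.028 -0.323 -0.184 1.8 0.1"

```text
clock: 3.87
ee_pos: [0.5191, -0.0598, 0.2194]
tcp_rot: [-0.0, 0.737, 0.676, -0.0]
wrist_force: [-0.1, 0.7, -2.0]
opening: 0.248
grasp_force: 50.0
```

Request:
arm_command:
  deltas: "0 0 0 0.12 0.1;0 0 0 0.24 0.1;0 0 0 0.36 0.1;0 0 0 0.48 0.1;0 0 0 0.6 0.1;0 0 0 0.72 0.1;0 0 0 0.84 0.1;0 0 0 0.96 0.1;0 0 0 1.08 0.1;0 0 0 1.2 0.1;0 0 0 1.32 0.1;0 0 0 1.387 0.1;0 0 0 1.387 0.1;0 0 0 1.387 0.1"

```text
clock: 5.03
ee_pos: [0.5192, -0.0594, 0.2197]
tcp_rot: [-0.0, 0.999, 0.05, -0.0]
wrist_force: [-0.2, -0.7, -2.6]
opening: 0.245
grasp_force: 50.0
```

```bash
python3 - <<'E'
from h import *
print(manip.sense()['wrist_force'],manip.sense()['joint_pos'].round(2))
p=viewer.camera_params('wrist'); pos,R=pose(); im=viewer.grab_frame('wrist'); h,s,v=hsv(im)
print(pos,np.degrees(np.arctan2(R[1,1],R[0,1])))
import pickle; pickle.dump((p,pos,R,im),open('w2.pkl','wb'))
cv2.imwrite('pics/w2.png',cv2.resize(im[:,:,::-1],None,fx=1.5,fy=1.5))
for b in blobs(im,p,(h<15)&(s>90)&(v>100),.008,True,100): print(b)
E
```

```text
[-0.19861884 -0.71259031 -2.57413918] [-0.34  0.34  1.56 -0.    1.25  1.13]
[ 0.51924738 -0.05944506  0.219673  ] -84.26113448263497
([709.4, 43.7], [18.9, 25.7], 7.5, [191.0, 9.8], 134)
([730.2, -150.0], [23.5, 25.4], 3.4, [349.3, 11.3], 155)
([676.0, 144.1], [37.6, 34.7], 46.6, [109.5, 36.2], 478)
([689.3, -266.7], [33.0, 39.0], 19.3, [432.6, 61.3], 452)
([607.8, -162.1], [40.5, 60.0], 86.6, [353.0, 107.5], 1472)
([554.6, 31.0], [44.7, 59.9], 87.9, [182.9, 138.6], 1312)
([568.2, -103.4], [43.3, 30.7], 6.4, [301.7, 140.6], 455)
([347.3, -341.8], [32.2, 30.1], 2.9, [425.1, 297.4], 240)
```

View pics/w2.png

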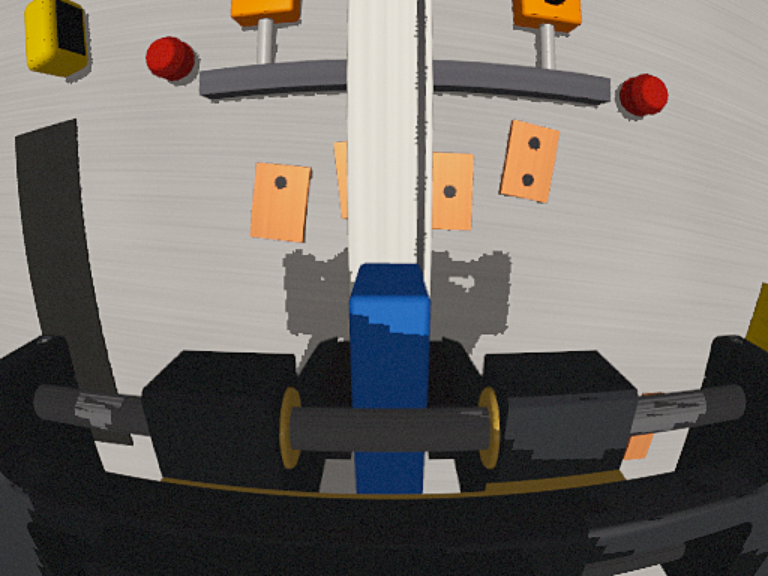

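The wrist picture shows the bar from (200,85) to (610,90). The blanks are c (280,202), d mostly hidden behind the blade at (342,180), a (452,190) and b (530,160). Next I'll fit lines to the bar's edges and the blade's edge.

```bash
python3 - <<'E'
from h import *
import pickle; p,pos,R,im=pickle.load(open('w2.pkl','rb'))
g=cv2.cvtColor(im,cv2.COLOR_RGB2GRAY).astype(float)
print(g[35:75,160].astype(int).tolist()); print(g[35:75,340].astype(int).tolist())
top=[];bot=[]
for c in list(range(142,170))+list(range(185,225))+list(range(295,352))+list(range(372,400)):
    col=g[:,c]; d=np.flatnonzero(col[38:72]<110)+38
    if len(d)<8: continue
    # subpixel crossing at 120
    def cross(a,b): return a+(120-col[a])/(col[b]-col[a])*(b-a)
    top.append((c,cross(d[0],d[0]-1))); bot.append((c,cross(d[-1],d[-1]+1)))
def fit(w,n):
    w=w[:,:2]
    for _ in range(4):
        m=np.median(w,0); k,b=np.polyfit(w[:,1],w[:,0],1); r=w[:,0]-k*w[:,1]-b; w=w[np.abs(r)<max(1e-3,2*r.std())]
    print(n,len(w),'x at y=-.06: %.4f'%(k*-.06+b),'angle of x axis %.2f'%(-np.degrees(np.arctan(k))),'res %.4f'%r.std(), 'y range',w[:,1].min(),w[:,1].max())
fit(world(p,top,.025,True),'back top'); fit(world(p,bot,0.0,True),'front bottom')
h,s,v=hsv(im)
# blade edges in hand: bright region cols, rows 10..150, underside/top at z
tz=pos[2]-.0363+.003
L=[];Rr=[]
for r in range(5,165,2):
    row=g[r,:]; c0=260
    a=c0
    while a>200 and row[a]>0 and abs(row[a-1]-row[a])<18: a-=1
    L.append((a,r))
L=np.array(L); print(L[:,0].tolist())
w=world(p,L,tz+.008,True); wt=(w-pos)@R
print('left edge in tool frame', np.round(wt[::8]*1000,1).tolist())
E
```

```text
[177, 182, 178, 176, 176, 178, 181, 186, 191, 95, 91, 95, 100, 104, 101, 98, 99, 98, 94, 97, 104, 96, 98, 101, 104, 71, 25, 38, 32, 84, 93, 94, 155, 184, 183, 180, 176, 177, 183, 180]
[181, 178, 174, 175, 179, 178, 181, 189, 113, 89, 94, 98, 99, 99, 98, 95, 95, 89, 95, 91, 103, 96, 97, 93, 77, 24, 33, 36, 58, 95, 92, 121, 189, 181, 177, 182, 180, 178, 179, 177]
back top 153 x at y=-.06: 0.6712 angle of x axis 5.42 res 0.0002 y range -0.20712947986786 0.08926857675092639
front bottom 137 x at y=-.06: 0.6492 angle of x axis 5.50 res 0.0006 y range -0.2183686614723326 0.09674223215252462
[233, 233, 233, 233, 233, 233, 233, 233, 232, 232, 232, 232, 232, 232, 232, 232, 232, 232, 232, 232, 232, 232, 232, 232, 232, 232, 232, 232, 232, 232, 232, 232, 232, 232, 232, 232, 232, 232, 232, 232, 232, 232, 232, 232, 232, 232, 232, 232, 232, 232, 232, 232, 232, 232, 233, 232, 232, 226, 226, 232, 232, 232, 232, 232, 232, 232, 232, 232, 232, 232, 232, 232, 233, 233, 233, 233, 232, 232, 233, 233]
left edge in tool frame [[127.5, -13.9, 25.3], [118.0, -14.3, 25.3], [108.7, -14.2, 25.3], [99.7, -14.2, 25.3], [90.9, -14.2, 25.3], [82.2, -14.2, 25.3], [73.6, -14.2, 25.3], [65.1, -14.3, 25.3], [56.5, -14.4, 25.3], [47.9, -13.9, 25.3]]
```

Request:
arm_command:
  deltas: "-0.005 0.002 0 -0.12 0.1;-0.01 0.004 0 -0.24 0.1;-0.015 0.006 0 -0.36 0.1;-0.02 0.008 0 -0.48 0.1;-0.0243 0.0107 0 -0.6 0.1;-0.0243 0.0107 0 -0.72 0.1;-0.0243 0.0107 0.02 -0.84 0.1;-0.0243 0.0107 0.04 -0.96 0.1;-0.0243 0.0107 0.06 -1.08 0.1;-0.0243 0.0107 0.08 -1.2 0.1;-0.0243 0.0107 0.1 -1.32 0.1;-0.0243 0.0107 0.11 -1.44 0.1;-0.0243 0.0107 0.12 -1.565 0.1;-0.0243 0.0107 0.12 -1.565 0.1;-0.0243 0.0107 0.14 -1.565 0.1;-0.0243 0.0107 0.16 -1.565 0.1;-0.0243 0.0107 0.175 -1.565 0.1;-0.0243 0.0107 0.175 -1.565 0.1;-0.0243 0.0107 0.175 -1.565 0.1;-0.0243 0.0107 0.175 -1.565 0.1"

```text
clock: 6.75
ee_pos: [0.4969, -0.073, 0.046]
tcp_rot: [0.001, 0.675, 0.738, 0.0]
wrist_force: [0.0, 2.0, -3.2]
opening: 0.242
grasp_force: 50.0
```

```bash
python3 - <<'E'
from h import *
im=viewer.grab_frame('top'); pos,R=pose(); s=manip.sense()
print(pos,np.degrees(np.arctan2(R[1,1],R[0,1])),s['wrist_force'],s['ft_torque'],s['opening'])
print(R.round(4).tolist())
cv2.imwrite('pics/t2.png',cv2.resize(im[130:260,180:340,::-1],None,fx=5,fy=4.5,interpolation=cv2.INTER_CUBIC))
E
```

```text
[ 0.49695456 -0.07304589  0.0460351 ] 5.070322877007356 [ 0.07016932  0.17074526 -2.41922016] [-0.01985946  0.06052799 -0.01629941] 0.24537398728709406
[[-0.0884, 0.9961, 0.0021], [0.9961, 0.0884, -0.0008], [-0.001, 0.002, -1.0]]
```

View pics/t2.png

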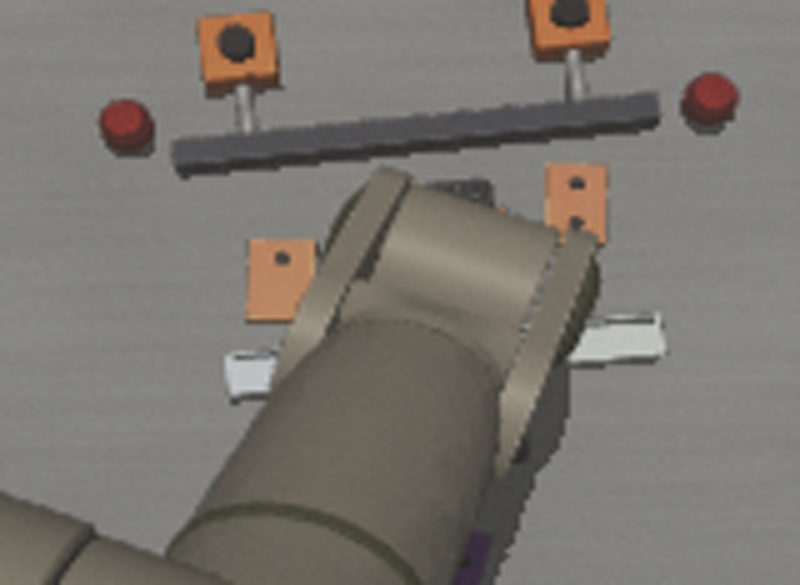

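Request:
arm_command:
  deltas: "0 0 0.006 -0.006 0.1;0 0 0.0112 -0.006 0.1;0 0 0.0112 -0.006 0.1;0 0 0.0112 -0.006 0.1;0 0 0.0112 -0.006 0.1;0 0 0.0112 -0.006 0.1"

```text
clock: 7.3
ee_pos: [0.4961, -0.0728, 0.0334]
tcp_rot: [-0.0, 0.673, 0.74, -0.0]
wrist_force: [0.7, -0.3, -2.9]
opening: 0.241
grasp_force: 50.0
```

```bash
cat > st.py <<'E'
from h import *
pos,R=pose(); s=manip.sense(); e=np.array([.9955,.0945])
print(s['clock'],pos.round(4),'s=%.4f t=%.4f'%(e@pos[:2],np.array([-.0945,.9955])@pos[:2]),'yaw %.2f'%np.degrees(np.arctan2(R[1,1],R[0,1])),'tilt',R[2,:2].round(4),'Fs %.2f Ft %.2f Fz %.2f'%(e@s['wrist_force'][:2],np.array([-.0945,.9955])@s['wrist_force'][:2],s['wrist_force'][2]),s['ft_torque'].round(3),round(s['opening'],3))
E
python3 st.py
```

```text
7.3 [ 0.4961 -0.0728  0.0334] s=0.4870 t=-0.1194 yaw 5.44 tilt [ 0.0001 -0.0002] Fs 0.63 Ft -0.38 Fz -2.89 [-0.126  0.05   0.003] 0.241
```

Request:
arm_command:
  deltas: "0 0.003 -0.0012 0 0.1;0 0.006 -0.0012 0 0.1;0 0.009 -0.0012 0 0.1;0 0.012 -0.0012 0 0.1;0 0.015 -0.0012 0 0.1;0 0.018 -0.0012 0 0.1;0 0.021 -0.0012 0 0.1;0 0.024 -0.0012 0 0.1;0 0.027 -0.0012 0 0.1;0 0.03 -0.0012 0 0.1;0 0.033 -0.0012 0 0.1;0 0.036 -0.0012 0 0.1;0 0.039 -0.0012 0 0.1;0 0.042 -0.0012 0 0.1;0 0.045 -0.0012 0 0.1;0 0.047 -0.0012 0 0.1;0 0.049 -0.0012 0 0.1;0 0.051 -0.0012 0 0.1;0 0.053 -0.0012 0 0.1;0 0.055 -0.0012 0 0.1"

```text
clock: 8.97
ee_pos: [0.5511, -0.0676, 0.0346]
tcp_rot: [-0.0, 0.673, 0.74, -0.0]
wrist_force: [-1.0, -0.6, -4.0]
opening: 0.242
grasp_force: 50.0
```

```bash
python3 st.py
```

```text
8.9667 [ 0.5511 -0.0676  0.0346] s=0.5423 t=-0.1193 yaw 5.44 tilt [ 0.     -0.0001] Fs -1.07 Ft -0.53 Fz -4.02 [-0.068  0.429  0.06 ] 0.242
```

Request:
arm_command:
  deltas: "0 0.001 0 0 0.1;0 0.002 0 0 0.1;0 0.003 0 0 0.1;0 0.004 0 0 0.1;0 0.005 0 0 0.1;0 0.006 0 0 0.1;0 0.007 0 0 0.1;0 0.008 0 0 0.1;0 0.009 0 0 0.1;0 0.01 0 0 0.1;0 0.011 0 0 0.1;0 0.012 0 0 0.1;0 0.013 0 0 0.1;0 0.014 0 0 0.1;0 0.015 0 0 0.1;0 0.016 0 0 0.1;0 0.017 0 0 0.1;0 0.018 0 0 0.1"

```text
clock: 10.47
ee_pos: [0.569, -0.0659, 0.0347]
tcp_rot: [-0.0, 0.673, 0.74, -0.0]
wrist_force: [-1.8, 0.2, -3.6]
opening: 0.245
grasp_force: 50.0
```

```bash
python3 - <<'E'
from station import manip
import runpy; runpy.run_path('st.py')
E
```

```text
10.4667 [ 0.569  -0.0659  0.0347] s=0.5602 t=-0.1193 yaw 5.44 tilt [ 0.     -0.0001] Fs -1.73 Ft 0.32 Fz -3.61 [-0.066  0.497  0.039] 0.245
```

Request:
arm_command:
  deltas: "0 0.0005 0 0 0.1;0 0.001 0 0 0.1;0 0.0015 0 0 0.1;0 0.002 0 0 0.1;0 0.0025 0 0 0.1;0 0.003 0 0 0.1"

```text
clock: 10.97
ee_pos: [0.5719, -0.0656, 0.0347]
tcp_rot: [-0.0, 0.673, 0.74, 0.0]
wrist_force: [-1.8, -0.4, -3.9]
opening: 0.244
grasp_force: 50.0
```

Request:
arm_command:
  deltas: "0 0.0005 0 0 0.1;0 0.001 0 0 0.1"

```text
clock: 11.13
ee_pos: [0.5729, -0.0655, 0.0347]
tcp_rot: [-0.0, 0.673, 0.74, -0.0]
wrist_force: [-2.2, 0.1, -3.6]
opening: 0.246
grasp_force: 50.0
```

Request:
arm_command:
  deltas: "0 0.0005 0 0 0.1;0 0.001 0 0 0.1"

```text
clock: 11.3
ee_pos: [0.5739, -0.0654, 0.0347]
tcp_rot: [-0.0, 0.673, 0.74, -0.0]
wrist_force: [-1.4, -0.3, -3.1]
opening: 0.243
grasp_force: 50.0
```

Request:
arm_command:
  deltas: "0 0.0004 0 0 0.1;0 0.0008 0 0 0.1"

```text
clock: 11.47
ee_pos: [0.5747, -0.0653, 0.0347]
tcp_rot: [0.0, 0.673, 0.74, -0.0]
wrist_force: [-2.8, 0.2, -3.4]
opening: 0.242
grasp_force: 50.0
```

```bash
python3 st.py
```

```text
11.4667 [ 0.5747 -0.0653  0.0347] s=0.5660 t=-0.1193 yaw 5.45 tilt [-0. -0.] Fs -2.77 Ft 0.42 Fz -3.36 [-0.09   0.431  0.039] 0.242
```

```bash
python3 - <<'E'
from h import *
p=viewer.camera_params('top'); im=viewer.grab_frame('top'); h,s,v=hsv(im)
roi=np.zeros(h.shape,bool); roi[140:215,200:330]=1
for b in blobs(im,p,(h<15)&(s>90)&(v>100)&roi,.008): print(b)
cv2.imwrite('pics/t3.png',cv2.resize(im[130:230,190:330,::-1],None,fx=5.5,fy=5.5,interpolation=cv2.INTER_CUBIC))
E
```

```text
([720.6, 56.9], [50.3, 24.5], 88.8, [227.0, 143.8], 91)
([691.3, -259.9], [26.5, 20.8], 88.8, [322.5, 149.9], 47)
([680.4, 133.3], [24.3, 23.2], 0.5, [204.1, 155.7], 48)
([627.2, -169.7], [23.9, 60.4], 75.0, [295.8, 170.2], 79)
([610.3, 44.6], [36.2, 57.5], 88.8, [230.9, 174.6], 141)
```

View pics/t3.png

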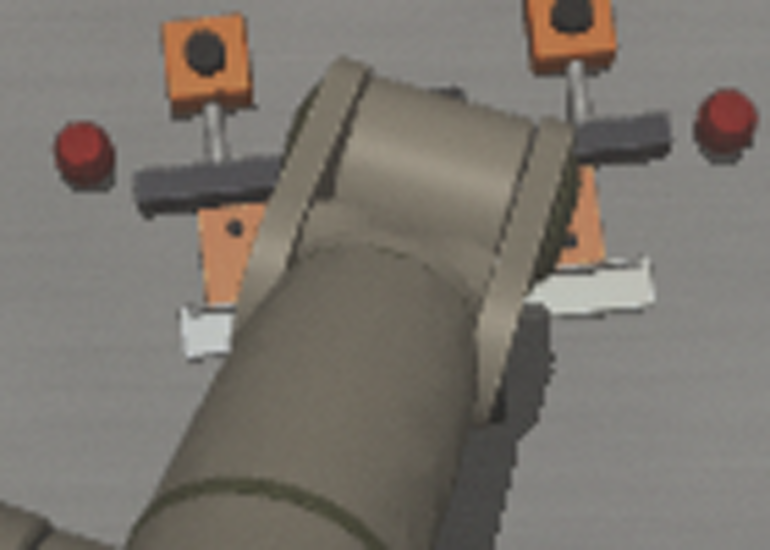

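The blanks lie between blade and bar. c's left edge (200) is inside the blade end (182), and b's right edge (604) is inside its end (652). The front ends are almost on the bar.

Request:
arm_command:
  deltas: "0 0.0003 0 0 0.1;0 0.0006 0 0 0.1"

```text
clock: 11.68
ee_pos: [0.5753, -0.0653, 0.0347]
tcp_rot: [-0.0, 0.673, 0.74, -0.0]
wrist_force: [-2.7, -0.3, -3.7]
opening: 0.248
grasp_force: 50.0
```

Request:
arm_command:
  deltas: "0 0.0003 0 0 0.1;0 0.0006 0 0 0.1"

```text
clock: 11.85
ee_pos: [0.5759, -0.0652, 0.0347]
tcp_rot: [-0.0, 0.673, 0.74, -0.0]
wrist_force: [-2.5, -1.0, -4.7]
opening: 0.245
grasp_force: 50.0
```

Request:
arm_command:
  deltas: "0 0.0003 0 0 0.1;0 0.0006 0 0 0.1"

```text
clock: 12.02
ee_pos: [0.5765, -0.0652, 0.0347]
tcp_rot: [-0.0, 0.673, 0.74, -0.0]
wrist_force: [-2.5, -0.4, -2.9]
opening: 0.245
grasp_force: 50.0
```

Request:
arm_command:
  deltas: "0 0.0003 0 0 0.1;0 0.0003 0 0 0.1"

```text
clock: 12.18
ee_pos: [0.5768, -0.0651, 0.0347]
tcp_rot: [0.0, 0.673, 0.74, 0.0]
wrist_force: [-2.9, -0.4, -4.0]
opening: 0.248
grasp_force: 50.0
```

Request:
arm_command:
  deltas: "0 0.0003 0 0 0.1;0 0.0003 0 0 0.1"

```text
clock: 12.35
ee_pos: [0.5771, -0.0651, 0.0347]
tcp_rot: [0.0, 0.673, 0.74, 0.0]
wrist_force: [-2.3, 0.2, -3.4]
opening: 0.248
grasp_force: 50.0
```

```bash
python3 st.py
```

```text
12.35 [ 0.5771 -0.0651  0.0347] s=0.5684 t=-0.1193 yaw 5.44 tilt [-0.      0.0001] Fs -2.25 Ft 0.41 Fz -3.36 [-0.082  0.484 -0.006] 0.248
```

Request:
arm_command:
  deltas: "0 0.0003 0 0 0.1;0 0.0003 0 0 0.1"

```text
clock: 12.52
ee_pos: [0.5774, -0.0651, 0.0347]
tcp_rot: [0.0, 0.673, 0.74, 0.0]
wrist_force: [-2.0, -0.3, -3.5]
opening: 0.244
grasp_force: 50.0
```

Request:
arm_command:
  deltas: "0 0.0003 0 0 0.1;0 0.0003 0 0 0.1"

```text
clock: 12.68
ee_pos: [0.5775, -0.0651, 0.0347]
tcp_rot: [-0.0, 0.673, 0.74, -0.0]
wrist_force: [-3.1, -0.1, -2.7]
opening: 0.242
grasp_force: 50.0
```

Request:
arm_command:
  deltas: "0 0.0003 0 0 0.1;0 0.0003 0 0 0.1"

```text
clock: 12.85
ee_pos: [0.5776, -0.0651, 0.0348]
tcp_rot: [-0.0, 0.673, 0.74, -0.0]
wrist_force: [-5.5, -0.4, -0.3]
opening: 0.245
grasp_force: 50.0
```

Request:
arm_command:
  deltas: "0 0.0002 0 0 0.1;0 0.0002 0 0 0.1"

```text
clock: 13.02
ee_pos: [0.5776, -0.0651, 0.0347]
tcp_rot: [-0.001, 0.673, 0.74, -0.001]
wrist_force: [-6.5, -1.1, 0.2]
opening: 0.246
grasp_force: 50.0
```

Request:
arm_command:
  deltas: "0 0.0002 0 0 0.1;0 0.0002 0 0 0.1"

```text
clock: 13.18
ee_pos: [0.5777, -0.0651, 0.0348]
tcp_rot: [-0.001, 0.673, 0.74, -0.001]
wrist_force: [-7.5, -0.8, 0.9]
opening: 0.241
grasp_force: 50.0
```

```bash
python3 st.py
```

```text
13.1833 [ 0.5777 -0.0651  0.0348] s=0.5689 t=-0.1194 yaw 5.45 tilt [ 0.0003 -0.0021] Fs -7.50 Ft -0.11 Fz 0.86 [-0.305  1.347 -0.027] 0.241
```

Request:
arm_command:
  deltas: "0 0.0002 0 0 0.1;0 0.0004 0 0 0.1;0 0.0004 0 0 0.1"

```text
clock: 13.43
ee_pos: [0.5777, -0.065, 0.0348]
tcp_rot: [-0.001, 0.673, 0.74, -0.001]
wrist_force: [-9.8, -1.1, 2.2]
opening: 0.244
grasp_force: 50.0
```

Request:
arm_command:
  deltas: "0 0.0003 0 0 0.1;0 0.0003 0 0 0.1"

```text
clock: 13.6
ee_pos: [0.5777, -0.065, 0.0347]
tcp_rot: [-0.001, 0.673, 0.74, -0.001]
wrist_force: [-12.1, -1.8, 3.5]
opening: 0.245
grasp_force: 50.0
```

```bash
python3 st.py
```

```text
13.6 [ 0.5777 -0.065   0.0347] s=0.5690 t=-0.1194 yaw 5.46 tilt [ 0.0005 -0.0039] Fs -12.19 Ft -0.63 Fz 3.52 [-0.461  2.039  0.003] 0.245
```

Request:
arm_command:
  deltas: "0 0.0001 0 0 0.1;0 0.0001 0 0 0.1;0 0.0001 0 0 0.1;0 0.0001 0 0 0.1"

```text
clock: 13.93
ee_pos: [0.5777, -0.065, 0.0348]
tcp_rot: [-0.002, 0.673, 0.74, -0.001]
wrist_force: [-13.0, -2.4, 4.2]
opening: 0.246
grasp_force: 50.0
```

Request:
arm_command:
  deltas: "0 0 0 0 0.1;0 0 0 0 0.1"

```text
clock: 14.1
ee_pos: [0.5777, -0.0651, 0.0348]
tcp_rot: [-0.002, 0.673, 0.74, -0.001]
wrist_force: [-12.6, -2.0, 3.6]
opening: 0.242
grasp_force: 50.0
```

```bash
python3 st.py
```

```text
14.1 [ 0.5777 -0.0651  0.0348] s=0.5690 t=-0.1194 yaw 5.46 tilt [ 0.0005 -0.0041] Fs -12.71 Ft -0.84 Fz 3.60 [-0.445  2.144 -0.018] 0.242
```

Request:
arm_command:
  deltas: "0 -0.0015 0 0 0.1;0 -0.003 0 0 0.1;0 -0.006 0 0 0.1;0 -0.012 -0.001 0 0.1;0 -0.02 -0.002 0 0.1;0 -0.03 -0.003 0 0.1;0 -0.03 -0.04 0 0.1;0 -0.03 -0.08 0 0.1;0 -0.03 -0.1 0 0.1;0 -0.03 -0.1 0 0.1"

```text
clock: 14.93
ee_pos: [0.5511, -0.0684, 0.1396]
tcp_rot: [0.004, 0.673, 0.74, 0.002]
wrist_force: [0.7, -0.9, -1.3]
opening: 0.242
grasp_force: 50.0
```

Request:
arm_command:
  deltas: "0.005 -0.005 -0.03 0.12 0.1;0.01 -0.01 -0.06 0.24 0.1;0.015 -0.015 -0.08 0.36 0.1;0.02 -0.02 -0.08 0.48 0.1;0.025 -0.025 -0.08 0.6 0.1;0.03 -0.03 -0.08 0.72 0.1;0.035 -0.03 -0.08 0.84 0.1;0.04 -0.03 -0.08 0.96 0.1;0.045 -0.03 -0.08 1.08 0.1;0.05 -0.03 -0.08 1.2 0.1;0.055 -0.03 -0.08 1.32 0.1;0.06 -0.03 -0.08 1.44 0.1;0.065 -0.03 -0.08 1.57 0.1;0.065 -0.03 -0.08 1.57 0.1;0.065 -0.03 -0.08 1.57 0.1;0.065 -0.03 -0.08 1.57 0.1"

```text
clock: 16.27
ee_pos: [0.5131, -0.0061, 0.2141]
tcp_rot: [-0.0, 0.999, 0.05, -0.0]
wrist_force: [-0.0, -0.3, -3.4]
opening: 0.245
grasp_force: 50.0
```

```bash
python3 - <<'E'
from h import *
p=viewer.camera_params('wrist'); pos,R=pose(); im=viewer.grab_frame('wrist'); h,s,v=hsv(im)
print(pos,np.degrees(np.arctan2(R[1,1],R[0,1])))
cv2.imwrite('pics/w3.png',cv2.resize(im[0:170,90:450,::-1],None,fx=2.2,fy=3,interpolation=cv2.INTER_CUBIC))
for b in blobs(im,p,(h<15)&(s>90)&(v>100),.008,True,100): print(b)
E
```

```text
[ 0.51307767 -0.00610832  0.21407355] -84.30790985297378
([733.4, -149.5], [30.6, 26.9], 7.9, [390.8, 12.5], 182)
([675.5, 140.7], [36.7, 34.2], 78.2, [149.4, 27.9], 553)
([689.1, -271.4], [34.7, 39.6], 4.0, [468.5, 67.2], 403)
([624.5, -94.8], [59.6, 37.6], 4.9, [346.3, 86.6], 1345)
([630.1, -155.4], [60.4, 40.5], 4.9, [392.2, 90.6], 1360)
([348.2, -337.3], [34.8, 22.5], 5.4, [451.3, 294.1], 172)
```

View pics/w3.png

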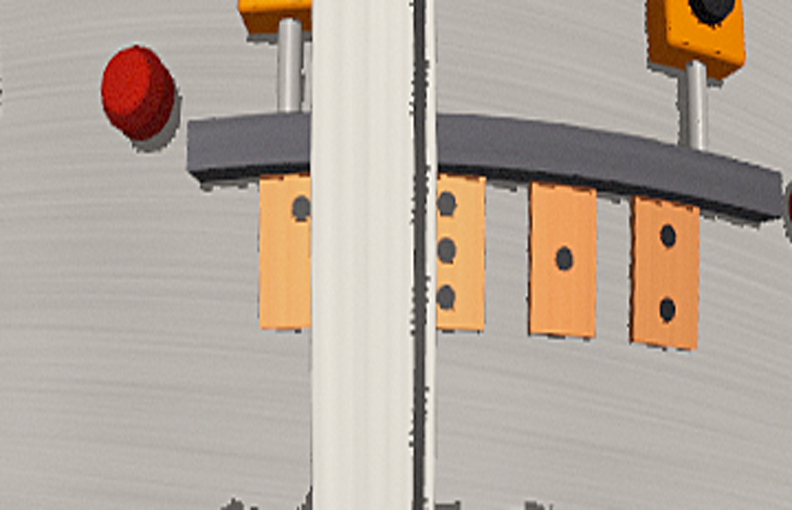

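All four blank fronts lie flush on the bar in one line, with their lower ends at (285,328), (460,330), (563,335) and (663,347) along the fisheye curve. Now I'll carry the straightedge back to the pad.

Request:
arm_command:
  deltas: "-0.002 -0.015 0.01 -0.12 0.1;-0.005 -0.03 0.01 -0.24 0.1;-0.007 -0.05 0.01 -0.36 0.1;-0.01 -0.07 0.01 -0.48 0.1;-0.012 -0.09 0.01 -0.6 0.1;-0.015 -0.11 0.01 -0.72 0.1;-0.018 -0.13 0.01 -0.84 0.1;-0.02 -0.15 0.01 -0.96 0.1;-0.023 -0.17 0.01 -1.08 0.1;-0.026 -0.19 0.01 -1.2 0.1;-0.029 -0.21 0.01 -1.32 0.1;-0.032 -0.23 0.01 -1.44 0.1;-0.035 -0.25 0.01 -1.56 0.1;-0.039 -0.27 0.01 -1.68 0.1;-0.039 -0.27 0.01 -1.8 0.1;-0.039 -0.27 0.01 -1.92 0.1;-0.039 -0.27 0.01 -2.04 0.1;-0.039 -0.27 0.01 -2.04 0.1;-0.039 -0.27 0.01 -2.04 0.1"

```text
clock: 17.9
ee_pos: [0.4487, 0.259, 0.2046]
tcp_rot: [-0.0, 0.483, 0.876, -0.0]
wrist_force: [-0.1, 0.2, -2.3]
opening: 0.245
grasp_force: 50.0
```

Request:
arm_command:
  deltas: "0 0 0 -0.12 0.1;0 0 0 -0.24 0.1;0 0 0 -0.36 0.1;0 0 0 -0.48 0.1;0 0 0 -0.6 0.1;0 0 0 -0.72 0.1;0 0 0 -0.84 0.1;0 0 0 -0.96 0.1;0 0 0 -1.08 0.1;0 0 0 -1.142 0.1;0 0 0 -1.142 0.1;0 0 0 -1.142 0.1;0 0 0 -1.142 0.1"

```text
clock: 18.98
ee_pos: [0.4487, 0.259, 0.2047]
tcp_rot: [-0.0, -0.066, 0.998, 0.0]
wrist_force: [-0.3, 0.1, -2.1]
opening: 0.243
grasp_force: 50.0
```

```bash
python3 - <<'E'
from h import *
p=viewer.camera_params('wrist'); pos,R=pose(); im=viewer.grab_frame('wrist')
print(pos,np.degrees(np.arctan2(R[1,1],R[0,1])),manip.sense()['joint_pos'].round(2))
cv2.imwrite('pics/w4.png',cv2.resize(im[:,:,::-1],None,fx=1.5,fy=1.5))
cv2.imwrite('w4raw.png',im[:,:,::-1]); import pickle; pickle.dump((p,pos,R,im),open('w4.pkl','wb'))
g=cv2.cvtColor(im,cv2.COLOR_RGB2GRAY).astype(int)
for r in (60,100,140,200,240): print(r,g[r,190:330:2].tolist())
m=finder.trace('wrist','pad'); print([x['score'] for x in m], m and m[0]['mask'].sum())
if m: pickle.dump(m[0]['mask'],open('m4.pkl','wb'))
E
```

```text
[0.44865635 0.2590317  0.20467669] 97.60914945263758 [ 0.3   0.34  1.59 -0.    1.21 -1.41]
60 [108, 111, 112, 112, 113, 117, 113, 110, 110, 112, 112, 114, 114, 116, 113, 112, 116, 20, 30, 18, 0, 245, 233, 237, 240, 237, 234, 232, 234, 237, 236, 233, 232, 228, 237, 237, 236, 237, 233, 237, 239, 235, 233, 243, 134, 89, 73, 254, 244, 153, 25, 28, 59, 58, 59, 60, 42, 214, 205, 205, 206, 203, 204, 202, 203, 204, 203, 208, 208, 204]
100 [207, 209, 151, 114, 109, 114, 112, 110, 108, 94, 206, 205, 207, 216, 173, 171, 178, 15, 26, 28, 18, 246, 231, 236, 238, 239, 236, 233, 233, 238, 235, 231, 232, 230, 235, 236, 237, 235, 233, 236, 239, 235, 234, 176, 142, 103, 90, 254, 248, 54, 27, 28, 32, 20, 29, 35, 23, 125, 119, 208, 203, 203, 202, 205, 209, 207, 204, 204, 201, 203]
140 [114, 114, 111, 114, 112, 117, 116, 115, 119, 116, 112, 111, 116, 111, 113, 116, 117, 49, 35, 25, 18, 139, 139, 139, 141, 141, 140, 137, 140, 141, 142, 137, 140, 136, 137, 142, 141, 142, 139, 138, 142, 143, 140, 148, 11, 28, 32, 152, 151, 48, 37, 32, 37, 28, 29, 28, 29, 121, 112, 110, 117, 109, 114, 114, 108, 110, 113, 115, 114, 108]
200 [203, 204, 204, 205, 206, 206, 208, 206, 206, 207, 207, 208, 208, 209, 210, 211, 210, 230, 51, 56, 58, 67, 50, 51, 54, 55, 48, 53, 54, 53, 55, 59, 53, 43, 62, 53, 49, 51, 53, 58, 50, 55, 53, 46, 59, 54, 56, 50, 50, 61, 52, 53, 57, 54, 53, 42, 209, 206, 206, 207, 207, 205, 206, 207, 205, 206, 204, 204, 204, 204]
240 [32, 33, 25, 0, 218, 209, 210, 224, 15, 23, 28, 26, 28, 32, 27, 35, 34, 31, 28, 23, 15, 31, 47, 58, 46, 53, 58, 56, 50, 49, 49, 49, 50, 56, 59, 55, 56, 56, 57, 52, 53, 53, 55, 49, 44, 47, 50, 51, 34, 36, 23, 29, 32, 22, 38, 30, 30, 38, 21, 36, 23, 22, 148, 210, 204, 205, 161, 24, 36, 33]
[0.81] 4409
```

View pics/w4.png

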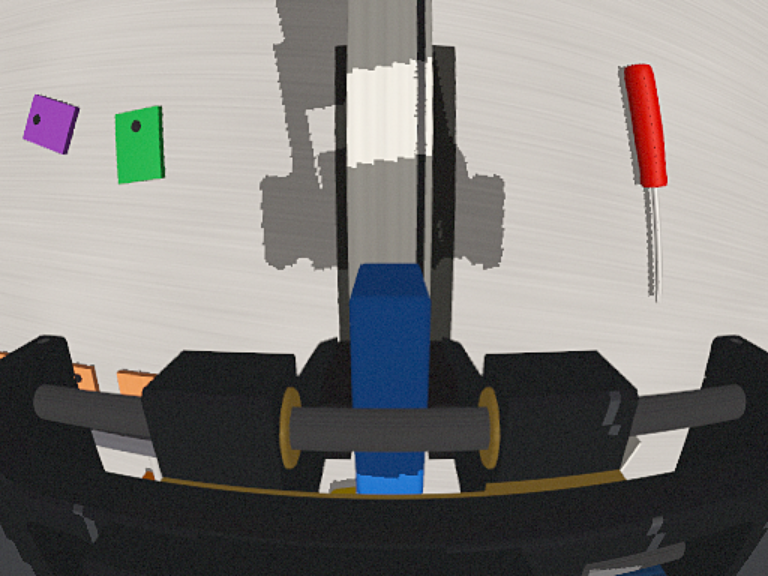

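```bash
python3 - <<'E'
from h import *
import pickle; p,pos,R,im=pickle.load(open('w4.pkl','rb')); g=cv2.cvtColor(im,cv2.COLOR_RGB2GRAY).astype(int)
Lw=[];Rw=[]
for r in list(range(40,100,3))+list(range(110,200,3))+[205,210]:
    a=next((c for c in range(214,234) if g[r,c]<75),None); b=next((c for c in range(312,292,-1) if g[r,c]<75),None)
    if a and b: Lw.append((a-.5,r)); Rw.append((b+.5,r))
for n,q in (('L',Lw),('R',Rw)):
    w=(world(p,q,.003,True)-pos)@R
    k,b=np.polyfit(w[:,0],w[:,1],1); r=w[:,1]-k*w[:,0]-b; w=w[abs(r)<.002]; k,b=np.polyfit(w[:,0],w[:,1],1)
    print(n,len(w),'slope deg %.2f'%np.degrees(np.arctan(k)),'y at x=0 %.1f'%(b*1e3),'x range',w[:,0].min().round(3),w[:,0].max().round(3))
for c in (226,228,299,301):
    print(c,[(r,g[r,c]) for r in range(24,40,2)])
w=(world(p,[(227,31),(300,31)],.003,True)-pos)@R; print('far end',w.round(4)[:,:2])
# blade left & right top edges in tool frame
w=(world(p,[(231.5,60),(231.5,130),(288,60),(288,100)],pos[2]-.0363+.011,True)-pos)@R; print(w.round(4)[:,:2])
E
```

```text
L 52 slope deg 0.04 y at x=0 -40.5 x range -0.044 0.154
R 52 slope deg -0.14 y at x=0 48.9 x range -0.044 0.155
226 [(24, np.int64(115)), (26, np.int64(119)), (28, np.int64(117)), (30, np.int64(69)), (32, np.int64(31)), (34, np.int64(29)), (36, np.int64(24)), (38, np.int64(26))]
228 [(24, np.int64(117)), (26, np.int64(118)), (28, np.int64(119)), (30, np.int64(53)), (32, np.int64(28)), (34, np.int64(29)), (36, np.int64(22)), (38, np.int64(18))]
299 [(24, np.int64(207)), (26, np.int64(204)), (28, np.int64(203)), (30, np.int64(181)), (32, np.int64(41)), (34, np.int64(55)), (36, np.int64(59)), (38, np.int64(60))]
301 [(24, np.int64(207)), (26, np.int64(204)), (28, np.int64(201)), (30, np.int64(200)), (32, np.int64(41)), (34, np.int64(48)), (36, np.int64(55)), (38, np.int64(54))]
far end [[ 0.1649 -0.0363]
 [ 0.1653  0.0454]]
[[ 0.0973 -0.0147]
 [ 0.0597 -0.0149]
 [ 0.0973  0.0149]
 [ 0.0757  0.0149]]
```

Request:
arm_command:
  deltas: "-0.003 0.002 0.035 0 0.1;-0.006 0.004 0.07 0 0.1;-0.006 0.004 0.1 0 0.1;-0.006 0.004 0.13 0 0.1;-0.006 0.004 0.15 0 0.1;-0.006 0.004 0.16 0 0.1;-0.006 0.004 0.165 0 0.1;-0.006 0.004 0.167 0 0.1;-0.006 0.004 0.1677 0 0.1;-0.006 0.004 0.1677 0 0.1;-0.006 0.004 0.1677 0 0.1"

```text
clock: 20.0
ee_pos: [0.4546, 0.2641, 0.038]
tcp_rot: [0.001, -0.068, 0.998, 0.0]
wrist_force: [-0.5, -0.6, -1.9]
opening: 0.246
grasp_force: 50.0
```

Request:
arm_command:
  deltas: "0 0 0.0005 0 0.1;0 0 0.001 0 0.1;0 0 0.0014 0 0.1;0 0 0.0014 0 0.1"

```text
clock: 20.33
ee_pos: [0.4542, 0.264, 0.0363]
tcp_rot: [0.0, -0.068, 0.998, 0.0]
wrist_force: [-2.1, -0.6, 4.9]
opening: 0.245
grasp_force: 50.0
```

```bash
python3 st.py
```

```text
20.3333 [0.4542 0.264  0.0363] s=0.4771 t=0.2199 yaw 97.80 tilt [-0.0007  0.0001] Fs -2.12 Ft -0.38 Fz 4.93 [-0.075  0.319 -0.017] 0.245
```

Seated on the pad at the same height and with the same contact force as when it was gripped. Next I'll release it, rise and check.

Request:
arm_command:
  deltas: "0 0 0 0 0.3;0 0 0 0 0.45;0 0 0 0 0.6;0 0 0 0 0.6;0 0 0 0 0.6;0 0 -0.02 0 0.6;0 0 -0.05 0 0.6;0 0 -0.09 0 0.6;0 0 -0.13 0 0.6;0 0.04 -0.165 0 0.6;0 0.08 -0.2 0 0.6;0 0.12 -0.2 0 0.6;-0.04 0.16 -0.2 0 0.6;-0.04 0.16 -0.2 0 0.6;-0.04 0.16 -0.2 0 0.6"

```text
clock: 21.58
ee_pos: [0.4726, 0.4313, 0.2347]
tcp_rot: [0.0, -0.069, 0.998, 0.0]
wrist_force: [-0.8, -1.0, -1.4]
opening: 0.595
grasp_force: 0.0
```

```bash
python3 - <<'E'
from h import *
p=viewer.camera_params('top'); im=viewer.grab_frame('top'); h,s,v=hsv(im)
roi=np.zeros(h.shape,bool); roi[110:290,130:330]=1
for n,m,z in (('handle',(h>100)&(h<125)&(s>120)&roi,.056),('copper',(h<15)&(s>90)&(v>120)&roi,.008)):
    print(n); [print('  ',b) for b in blobs(im,p,m,z)]
print(manip.sense()['clock'],manip.sense()['ee_pos'],manip.sense()['opening'])
cv2.imwrite('pics/t5.png',cv2.resize(im[90:290,80:346,::-1],None,fx=3,fy=3,interpolation=cv2.INTER_CUBIC))
E
```

```text
handle
   ([453.7, 262.5], [67.3, 20.7], 8.1, [160.0, 222.3], 148)
copper
   ([754.4, -164.2], [49.2, 49.5], 5.5, [293.4, 132.9], 154)
   ([733.6, 58.4], [48.6, 49.9], 5.4, [227.0, 140.1], 159)
   ([691.5, -256.7], [19.9, 21.2], 87.0, [322.2, 149.9], 42)
   ([678.8, 134.9], [20.9, 19.9], 0.3, [204.0, 155.7], 40)
   ([630.4, -155.6], [58.2, 38.7], 5.4, [292.3, 168.2], 187)
   ([624.8, -95.4], [58.1, 34.8], 6.0, [273.9, 170.3], 170)
   ([619.0, -33.9], [58.0, 38.3], 5.9, [255.2, 172.2], 171)
   ([612.0, 40.1], [58.4, 42.9], 6.2, [232.8, 175.3], 208)
21.6333 [0.47199597 0.42935955 0.23446899] 0.5992537267483274
```

View pics/t5.png

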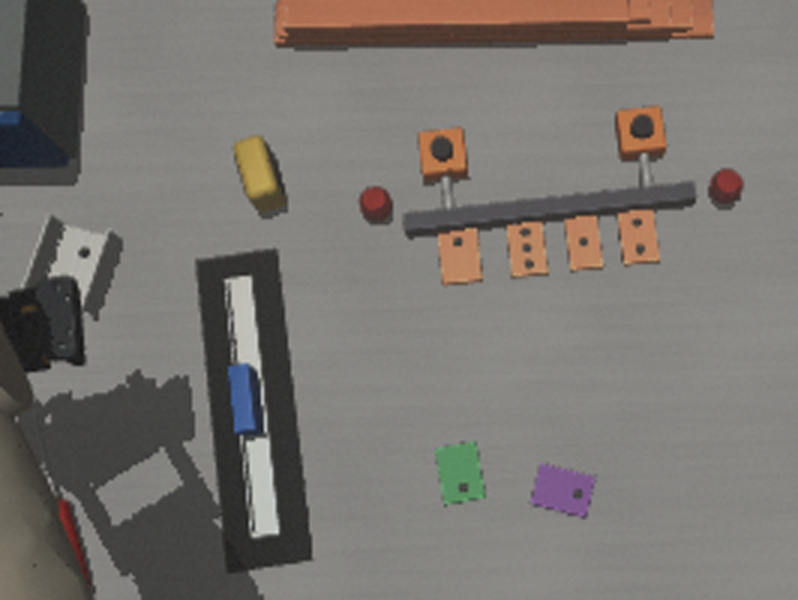

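The picture shows all four blanks flush on the bar, at (460,256), (527,250), (583,243) and (638,237). The straightedge lies along the middle of its pad at (252,405), and the gripper is clear.

```bash
python3 -c "
from station import workorder
print(workorder.hand_in())"
```

```text
the job is handed in; nothing more can be done
None
```

The job is handed in at about 21.6 s: the four blanks sit flush in one line on the stop, pressed at about 13 N for roughly half a second with no reading above about 13 N, and the straightedge is back along the middle of its pad and released.

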